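Mount and lock the hanging sample carrier on the lab mixer

ROBOT

A 6-joint arm with a two-finger parallel gripper is mounted at the origin on the work surface. World frame = base frame: x ahead of the robot, y to its left, z up, the work surface at z = 0. Lengths are in m, angles in rad, forces in N, time in s.
With the tool pointing down it reaches from about 0.4 to 0.825 m from the base axis. Payload 7 kg.
Tool frame: the origin (TCP) lies on the centre line of the jaws, within the pads' length; the fingertips stand 22 mm ahead of it and the grasp point (between the pads) lies 3 mm ahead of it (arm.tcp_to_tips is the distance from the TCP to the fingertips, in m); z points along the fingers, y is the line along which they close (so a half turn about z gives the same grasp; the last joint's range is limited). The gripper opens to 88 mm and grips with 3 to 60 N. Pads are 19 mm wide; open, the fingers measure 130 mm over their backs; the gripper's body (78 mm by 193 mm) begins 47 mm behind the grasp point.
Start: joints at [0.288, 0.359, 0.012, 0, -1.224, -0.288], TCP at [0.675, -0, 0.249] pointing down, gripper open.
Joint ranges: [-3.07, 3.07], [-1.43, 2.12], [-1.02, 1.25], [-3.03, 1.67], [-3.05, -0], [-3.03, 3.03]. Speed limits (rad/s): [2.39, 2.39, 3.01, 3.14, 3.14, 3.14].

INTERFACE

Orientations are given as [roll, pitch, yaw] about the fixed x, y, z axes, in that order (R = Rz(yaw) Ry(pitch) Rx(roll)).
In Python, from station import arm gives the robot as it stands.
- The arm moves only by the tool jog_arm, never from a script. Its argument "targets" is a list of rows, each an object of numbers: "dx", "dy", "dz": the shift along the tool's x, y, z in mm; "rx", "ry", "rz": the turn, a rotation vector about the tool's x, y, z in rad; "gripper": the closure, from 0 (fully open) to 1 (shut). In form: [{"dx": .., "dy": .., "dz": .., "rx": .., "ry": .., "rz": .., "gripper": ..}, ...]. A call has exactly 8 rows; each row is the pose to reach, as a shift and turn from the pose commanded when the call began, along the tool's axes at that moment; what a row does not reach only later rows make up. A row lasts 1/12 s, in which the tool goes at most 41.7 mm and 7.16 degrees, less where a joint would pass 70% of its speed; a pose out of reach is approached as far as the arm can. A call with a gripper value outside its range is refused whole. The fingers move at their own pace and stop on an object; "force" is the grip in N (left out, the last holds). Time passes only in rows, so rows that repeat a pose let the fingers close, or fill a call up. It gives the time, the measured TCP pose, the force, the opening and the grip force at its end, in the units of the state.
- arm.get_state(): the state, without advancing time (a new reading comes with each control period).
- arm.grab_frame(name): name is "scene" or "side" or "wrist"; returns a dict with "frame" (420x560x3 uint8, red, green, blue), "z_map" (420x560 float32, m along the optical axis (not along the pixel's ray), 0 where there is no reading), "fx", "fy", "cx", "cy" (pixels), "distortion" ([k1, k2, p1, p2, k3] as OpenCV has them; the pictures are not rectified), "view" (4x4, takes a point from world to camera coordinates). Camera axes: x right, y down, z forward; pixel columns grow to the right and rows downward; lengths in m; the calibration is good to about 2 mm. A picture is of the moment at which its call begins.
- arm.job_done(): hands the job in; it is judged then, once.
The state is a dict: "t": time; "q": joint angles; "qd": joint speeds; "joint_efforts": joint torques, N m; "eef_pos": TCP position; "ee_rot": TCP orientation; "force": force on the tool from outside, world axes, zero at the start; "moment": the same for the moment, N m; "width": finger opening in m; "gripper_force": force on a finger pad.
Only numpy, scipy, OpenCV 4.12 (cv2) and the standard library are available. Lean on these libraries where they do the work, as an engineer would, in place of code of your own. Each camera call takes 0.05 s, during which the arm holds its last target. There are 200 camera calls.

TASK

The sample carrier with three orange-capped cups hangs by its handle on the two-pronged hook stand. Lift it up and off the prongs and, keeping it upright, set it gently and fully down into the nest on the blue mixer, its yellow holed tab over the mixer's pin hole; then take the red-headed lock pin out of its holder and push it fully home through the tab into the mixer. Let go of everything, and leave the amber bottle standing where it is.

Things in the scene. Friction and masses are not known exactly. Their poses are not given: they have to be found in the camera images.
- stand: Grey hook stand, fixed. Base 170 x 160 x 12 mm (x -55 to 115). Two 8 mm steel uprights at x 90, y +-42 mm, 210 mm tall; from their tops two prongs run to -x, over the carrier's cups, to a level seat (x -14 to 16 mm, rod top at z 204 mm), then turn up to tips at x -24, z 220 mm. Nothing stands above the prongs. Origin: on the table under the middle of the seat.
- stand_hooks (a point): Middle between the two prongs, at the height of the seat on which the handle rests; axes as the stand's.
- carrier: Loose, 0.3-0.56 kg. White tray 60 x 150 x 8 mm (x,y,z), three 42 mm cups fixed in a row along y (cap tops z 69), end uprights at y +-72, green handle bar along y, 14 mm wide, z 135 to 147. Yellow tab 36 mm wide, 8 thick, from the tray to x -105; 15 mm hole at x -85. Origin: centre of tray's underside. Hangs by the handle on both prongs; rises 55 mm before the caps meet the prongs.
- handle (a point): Middle of the carrier's handle bar (x 0, y 0, z 141 mm in the carrier); free of the prongs for 30 mm to each side. Axes as the carrier's, which at the start are the stand's (x leads back to the uprights, so it comes off towards -x).
- tab_hole (a point): Centre of the hole in the carrier's tab, at the tab's upper face (x -85, y 0, z 8 mm in the carrier).
- mixer: Blue low mixer, fixed, 220 x 210 mm, aluminium top at z 80 mm. On it a nest of black guides, 63 x 153 mm inside (1.5 mm free each side of the tray), centred at x +30 mm; guides upright for 14 mm, then flaring out 8 mm up to z 109 mm. A 48 mm gap in the front (-x) guide takes the carrier's tab. Origin: centre of its underside; -x is the front with knob and display.
- nest (a point): Centre of the nest's floor (x 30, y 0, z 80 mm in the mixer); the carrier is seated when its origin is here with its x and y axes as the mixer's.
- pin_hole (a point): Mouth of the mixer's pin hole (x -55, y 0, z 80 mm in the mixer), 11 mm in diameter, 30 mm deep, with a black square outline; it lies below the tab hole when the carrier is seated.
- pin_holder: Grey block, fixed, 46 x 46 x 55 mm, with a 13 mm hole in its top in which the pin stands. Origin: centre of its underside.
- pin: Loose lock pin, 50 g, standing upright in the holder. Steel shank 8 mm in diameter and 33 mm long with a tapered foot; red round head 24 mm in diameter and 30 mm tall above it. Origin: the foot's tip, on the axis; z up. Its shank goes through the 8 mm tab and 25 mm into the mixer until the head rests on the tab.
- pin_head (a point): Middle of the pin's red head, 48 mm above its tip.
- reagent: Loose amber bottle with white cap, 48 mm across, 100 mm tall; bystander. Origin: centre of its underside.
There are look-alikes about, which are no part of the job. There is more than one size of the pin_holder; the job needs the larger.

How it is judged:
On the way, in this order (a step that is already met when the one before it is completed fails the run):
1. the carrier is lifted off the prongs, held in the fingers upright and touching nothing else, at least 15 cm from its seat on the stand (horizontal distance between handle and stand_hooks above 0.15 m and contact force between carrier and the fingers above 1 N and contact force between carrier and stand below 0.1 N and contact force between carrier and mixer below 0.1 N and angle between carrier's own z axis and vertical below 0.35 rad), for 0.1 s.
2. the carrier sits down in the nest, released, with the tab over the pin hole, while the pin is not in yet (horizontal distance between carrier and nest below 0.004 m and z of carrier in the frame of nest below 0.003 m and horizontal distance between tab_hole and pin_hole below 0.005 m and angle between carrier's own z axis and vertical below 0.04 rad and contact force between carrier and the fingers below 0.1 N and horizontal distance between pin and pin_hole above 0.03 m), for 0.2 s.
At the end, for the whole second after the job is handed in: Carrier at rest in the nest: origin within 4 mm of its centre, under 3 mm above its floor, tilt under 0.04 rad, tab hole within 5 mm of the pin hole. Pin at rest through the tab: tip within 4 mm of the hole's axis, over 22 mm below its mouth, tilt under 0.12 rad (horizontal distance between carrier and nest below 0.004 m and z of carrier in the frame of nest below 0.003 m and angle between carrier's own z axis and vertical below 0.04 rad and horizontal distance between tab_hole and pin_hole below 0.005 m and horizontal distance between pin and pin_hole below 0.004 m and z of pin in the frame of pin_hole below -0.022 m and angle between pin's own z axis and vertical below 0.12 rad and linear speed of each of carrier, pin below 0.02 m/s); the robot touches nothing.
It fails at once if the carrier is tipped more than 0.6 rad (the samples must stay upright) (angle between carrier's own z axis and vertical above 0.6 rad).
It fails at once if the carrier is slammed or pressed into the mixer with more than 60 N (contact force between carrier and mixer above 60 N).
It fails at once if the amber bottle is pushed more than 3 cm from its place or tipped over (distance of reagent from where it was at the start of the episode above 0.03 m or angle between reagent's own z axis and vertical above 0.5 rad).
It also fails if it takes over 64 s, if anything falls off the work surface, if the arm or the gripper's body presses on something with over 40 N, if the wrist force passes 120 N, or if a joint passes its speed limit or range.

## Working session

There is one attempt and no reset: what is moved stays moved. The work goes in short steps, Python scripts to look and compute and a tool call to move; the robot and the scene stay as the last step left them, time stands still between calls to the robot, and variables do not carry over. Pictures are saved under pics/ and viewed, at most 13 in all, crops included, and the job is handed in when it is done.

Besides the shell and the picture viewer there is one more tool, called after ">>>" as name([rows], argument=value, ...), one row to a line, values as JSON. jog_arm: Moves the arm, as the interface text tells. Its arguments: {"type":"object","properties":{"targets":{"type":"array","items":{"type":"object","properties":{"dx":{"type":"number"},"dy":{"type":"number"},"dz":{"type":"number"},"rx":{"type":"number"},"ry":{"type":"number"},"rz":{"type":"number"},"gripper":{"type":"number"}}}},"force":{"type":"number"}},"required":["targets"]}

```bash
mkdir -p pics; ls
cat > h.py <<'E'
import numpy as np, cv2, pickle
from station import arm
def grab(n,save=None):
    f=arm.grab_frame(n)
    if save: cv2.imwrite(f'pics/{save}.png',f['frame'][:,:,::-1]); pickle.dump(f,open(f'pics/{save}.pkl','wb'))
    return f
def load(s): return pickle.load(open(f'pics/{s}.pkl','rb'))
def cloud(f):
    h,w=f['z_map'].shape
    K=np.array([[f['fx'],0,f['cx']],[0,f['fy'],f['cy']],[0,0,1.]])
    uv=np.stack(np.meshgrid(np.arange(w),np.arange(h)),-1).reshape(-1,1,2).astype(float)
    n=cv2.undistortPoints(uv,K,np.array(f['distortion'],float)).reshape(-1,2)
    z=f['z_map'].reshape(-1,1)
    P=np.hstack([n*z,z]); V=np.array(f['view']); 
    return ((P-V[:3,3])@V[:3,:3]).reshape(h,w,3)
def ray(f,u,v,zp):
    K=np.array([[f['fx'],0,f['cx']],[0,f['fy'],f['cy']],[0,0,1.]])
    n=cv2.undistortPoints(np.array([[[u,v]]],float),K,np.array(f['distortion'],float)).reshape(2)
    V=np.array(f['view']);R=V[:3,:3];c=-R.T@V[:3,3];d=R.T@np.array([n[0],n[1],1])
    return c+d*(zp-c[2])/d[2]
E
python3 - <<'E'
from h import *
a=grab('scene','s0');b=grab('side','d0')
for f in(a,b):print(f['fx'],np.round(-f['view'][:3,:3].T@f['view'][:3,3],3),np.round(f['view'][:3,:3],2).tolist(),(f['z_map']>0).mean())
s=arm.get_state();print(s)
E
```

```text
pics
488.71185230196267 [1.237 0.29  0.729] [[-0.4, 0.92, 0.01], [0.59, 0.26, -0.77], [-0.71, -0.3, -0.64]] 0.9947066326530613
386.18048602548333 [0.497 0.692 0.625] [[-1.0, -0.08, 0.02], [-0.06, 0.58, -0.81], [0.06, -0.81, -0.58]] 0.9960501700680272
{'t': 0.1, 'q': array([ 2.88064874e-01,  3.59319170e-01,  1.11449075e-02, -3.44914541e-04,
       -1.22409448e+00, -2.88063895e-01]), 'qd': array([-1.71304982e-03, -3.91561944e-04,  4.49354584e-03,  2.32147165e-03,
        9.15487422e-06, -5.72341855e-04]), 'joint_efforts': array([-1.42273191e-03, -5.84165347e+01,  2.93752134e+01,  7.01551259e+00,
        1.01412315e-02, -6.66964229e-05]), 'eef_pos': array([ 6.74587432e-01, -3.75236458e-05,  2.47704842e-01]), 'ee_rot': array([ 3.14008878e+00, -1.07454504e-04, -1.57091271e+00]), 'force': array([ 0.25388541, -0.39256732, -0.06678625]), 'moment': array([ 0.01408954, -0.0482852 , -0.00942688]), 'gripper_force': 0.0, 'width': 0.08771484478940995}
```

View pics/s0.png

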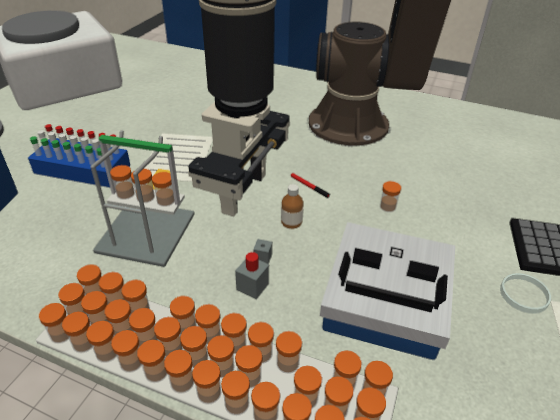

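View pics/d0.png

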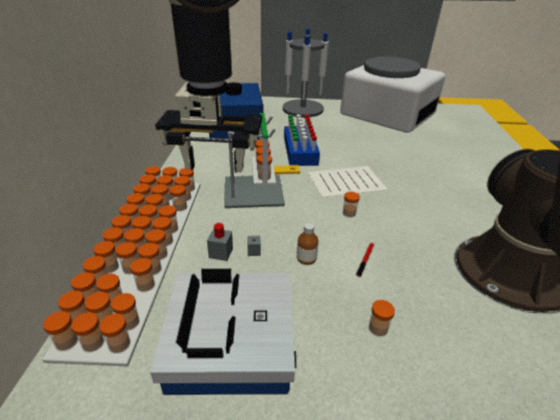

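The scene view shows the green handle at about (100–172, 137–150), the red pin head at (252,262), the bottle at (292,207), the mixer at (390,285) and its pin-hole outline at (396,252). The side view shows the same items: pin (220,232), outline (260,315), bottle (308,245).

Run:
```python
from h import *
C={}
for s in('s0','d0'):
    f=load(s);P=cloud(f);hsv=cv2.cvtColor(f['frame'],cv2.COLOR_RGB2HSV).astype(int);H,S,V=hsv[...,0],hsv[...,1],hsv[...,2]
    x,y,z=P[...,0],P[...,1],P[...,2]
    print(s)
    def st(n,m):
        if m.sum()<4: print(n,m.sum());return
        q=P[m];print(n,m.sum(),'med',np.round(np.median(q,0),4),'lo',np.round(np.percentile(q,3,axis=0),4),'hi',np.round(np.percentile(q,97,axis=0),4))
    g=(H>45)&(H<80)&(S>150)&(z>.15)&(z<.4); st('green',g)
    if g.sum()>20:
        q=P[g][:,:2];_,_,vt=np.linalg.svd(q-q.mean(0));print(' dir',vt[0]); t=(q-q.mean(0))@vt[0];print(' ends',q.mean(0)+vt[0]*t.min(),q.mean(0)+vt[0]*t.max(),np.median(P[g][:,2]))
    r=((H<6)|(H>174))&(S>180)&(z>.055)&(z<.1)
    n,l,sts,ce=cv2.connectedComponentsWithStats(r.astype(np.uint8))
    for i in range(1,n):
        if sts[i,4]>40 : print(sts[i]); st('red',l==i)
    m=(abs(z-.08)<.004)&(x>.3)&(S<60)&(V>90)
    n,l,sts,ce=cv2.connectedComponentsWithStats(m.astype(np.uint8));i=1+sts[1:,4].argmax();m=l==i
    st('mixtop',m); print(cv2.minAreaRect((P[m][:,:2]*1000).astype(np.float32)))
    b=(H>5)&(H<18)&(S>120)&(V<150)&(z>.02)&(z<.1); 
    st('yellow',(H>20)&(H<32)&(S>180)&(z>.02)&(z<.2))
    k=(V<60)&(abs(z-.08)<.006); n,l,sts,ce=cv2.connectedComponentsWithStats(k.astype(np.uint8))
    for i in range(1,n):
        if 15<sts[i,4]: print('dark',sts[i],ce[i],np.round(P[l==i].mean(0),4))
    k=(V<60)&(z>.092)&(z<.125);n,l,sts,ce=cv2.connectedComponentsWithStats(k.astype(np.uint8))
    for i in range(1,n):
        if 30<sts[i,4]: st('guide %s'%sts[i],l==i)
    st('base',(abs(z-.012)<.004)&(S<60)&(V<110)&(abs(x-.75)<.2)&(y<.0))
```

```text
s0
green 466 med [ 0.6064 -0.2695  0.2161] lo [ 0.592  -0.3375  0.2093] hi [ 0.6205 -0.2032  0.2185]
 dir [-0.17110312  0.98525313]
 ends [ 0.61953394 -0.34375676] [ 0.59432952 -0.19862357] 0.2160583966864872
[246 253  12  18 194]
red 194 med [0.6831 0.0125 0.0825] lo [0.6681 0.0022 0.0619] hi [0.688  0.0213 0.0869]
mixtop 8459 med [0.6252 0.2606 0.0809] lo [0.5035 0.157  0.0784] hi [0.7169 0.358  0.0831]
((607.6986694335938, 255.68829345703125), (224.83810424804688, 210.20458984375), 5.40246057510376)
yellow 17 med [ 0.5072 -0.3002  0.0766] lo [ 0.5024 -0.3058  0.075 ] hi [ 0.5889 -0.2592  0.1036]
dark [325  94  32  21 130] [339.84615385 107.96153846] [ 0.0632 -0.0139  0.08  ]
dark [360 103  19  12  74] [368.27027027 109.33783784] [0.038  0.0597 0.08  ]
dark [  0 166   9  12  50] [  3.62 170.86] [ 0.657  -0.6198  0.0797]
dark [353 261  26   8  45] [365.66666667 264.57777778] [0.6092 0.2067 0.0836]
dark [407 274  28   8  46] [419.86956522 277.45652174] [0.6005 0.303  0.0834]
dark [346 289  86  23 156] [388.22435897 300.23076923] [0.6737 0.263  0.0835]
guide [327  91  50  17 350] 350 
[... 2083 characters left out ...]
023  -0.0121  0.0925] hi [0.0693 0.0702 0.1155]
guide [202 269  29  10 265] 265 med [0.6419 0.1776 0.1008] lo [0.6171 0.173  0.0929] hi [0.6676 0.1829 0.1083]
guide [177 275  22  73 624] 624 med [0.6703 0.2749 0.103 ] lo [0.6613 0.1985 0.0932] hi [0.6799 0.3337 0.1086]
guide [231 275   8  25 106] 106 med [0.6001 0.2128 0.1063] lo [0.5952 0.187  0.0949] hi [0.6055 0.2308 0.1091]
guide [226 317   9  31 165] 165 med [0.591  0.3093 0.1055] lo [0.5859 0.2818 0.095 ] hi [0.5973 0.3287 0.1087]
guide [184 348  39   6 160] 160 med [0.6267 0.3453 0.1062] lo [0.5994 0.3413 0.0985] hi [0.6534 0.3491 0.1086]
base 1003 med [ 0.6463 -0.2604  0.0105] lo [ 0.5538 -1.5199  0.0084] hi [ 0.7119 -0.1809  0.0143]
```

>>> jog_arm([
  {"dx": 15, "dy": 5, "dz": -30, "rz": -0.02, "gripper": 0},
  {"dx": 50, "dy": 14, "dz": -61, "rz": -0.05, "gripper": 0},
  {"dx": 90, "dy": 24, "dz": -61, "rz": -0.08, "gripper": 0},
  {"dx": 130, "dy": 34, "dz": -61, "rz": -0.11, "gripper": 0},
  {"dx": 170, "dy": 44, "dz": -61, "rz": -0.14, "gripper": 0},
  {"dx": 210, "dy": 54, "dz": -61, "rz": -0.16, "gripper": 0},
  {"dx": 245, "dy": 62, "dz": -61, "rz": -0.172, "gripper": 0},
  {"dx": 271, "dy": 68, "dz": -61, "rz": -0.172, "gripper": 0},
])

```text
invalid input at $.targets[0]: expected keys dx, dy, dz, rx, ry, rz, gripper
```

```bash
cat > g.py <<'E'
from h import *
def green(s):
    f=load(s);P=cloud(f);hsv=cv2.cvtColor(f['frame'],cv2.COLOR_RGB2HSV).astype(int);H,S,V=hsv[...,0],hsv[...,1],hsv[...,2]
    z=P[...,2];g=((H>45)&(H<80)&(S>150)&(z>.19)&(z<.4)).astype(np.uint8)
    n,l,sts,ce=cv2.connectedComponentsWithStats(g)
    i=1+sts[1:,4].argmax();m=l==i
    q=P[m&(z>np.median(z[m])-.004)]
    r=cv2.minAreaRect((q[:,:2]*1000).astype(np.float32));print(s,sts[i],'zmed',np.median(z[m]),r)
    return m
E
python3 - <<'E'
from g import *
f=grab('wrist','w1');grab('scene','s1');grab('side','d1')
for s in('w1','s1','d1'):
    try: green(s)
    except Exception as e: print(s,e)
s=arm.get_state();print(s['t'],s['eef_pos'],s['ee_rot'])
E
```

```text
w1 [ 94 313   3   2   4] zmed 0.2984671775154196 ((722.7797241210938, -18.230812072753906), (0.9099931716918945, 0.18796402215957642), 45.40394592285156)
s1 [ 99 135  72  17 464] zmed 0.21594765424950885 ((605.1454467773438, -271.7209777832031), (16.795162200927734, 147.2144775390625), 9.873647689819336)
d1 [260 113   8  25  98] zmed 0.21370185947995235 ((588.8668823242188, -176.24954223632812), (17.267032623291016, 339.4971008300781), 6.557971000671387)
0.25 [ 6.74805776e-01 -4.18026377e-05  2.48113888e-01] [ 3.14084606e+00 -9.44129123e-05 -1.57087471e+00]
```

View pics/w1.png

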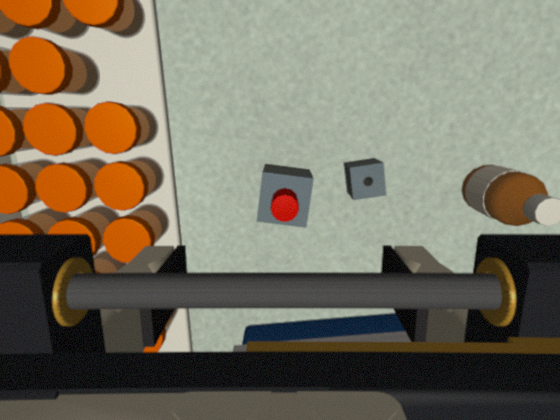

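The move was refused because every row needs all keys. The wrist picture shows the pin's head at (285,205) on the larger holder, the small look-alike holder at (366,180) and the bottle at (505,195).

>>> jog_arm([
  {"dx": 15, "dy": 5, "dz": -30, "rx": 0, "ry": 0, "rz": -0.02, "gripper": 0},
  {"dx": 50, "dy": 14, "dz": -61, "rx": 0, "ry": 0, "rz": -0.05, "gripper": 0},
  {"dx": 90, "dy": 24, "dz": -61, "rx": 0, "ry": 0, "rz": -0.08, "gripper": 0},
  {"dx": 130, "dy": 34, "dz": -61, "rx": 0, "ry": 0, "rz": -0.11, "gripper": 0},
  {"dx": 170, "dy": 44, "dz": -61, "rx": 0, "ry": 0, "rz": -0.14, "gripper": 0},
  {"dx": 210, "dy": 54, "dz": -61, "rx": 0, "ry": 0, "rz": -0.16, "gripper": 0},
  {"dx": 245, "dy": 62, "dz": -61, "rx": 0, "ry": 0, "rz": -0.172, "gripper": 0},
  {"dx": 271, "dy": 69, "dz": -61, "rx": 0, "ry": 0, "rz": -0.172, "gripper": 0},
])

```text
t: 0.92
eef_pos: [0.6047, -0.274, 0.3095]
ee_rot: [3.141, -0.0, -1.399]
force: [0.6, 0.7, 0.7]
width: 0.0877
gripper_force: 0.0
```

Run:
```python
from g import *
grab('wrist','w2');grab('scene','s2');grab('side','d2')
for s in('w2','s2','d2'):
    try: green(s)
    except Exception as e: print(s,e)
s=arm.get_state();print(s['t'],s['eef_pos'],s['ee_rot'])
# pin & holder from w1
f=load('w1');P=cloud(f);hsv=cv2.cvtColor(f['frame'],cv2.COLOR_RGB2HSV).astype(int);H,S=hsv[...,0],hsv[...,1]
m=((H<5)|(H>174))&(S>200);m[:,:230]=0;m[:,330:]=0
c=cv2.findContours(m.astype(np.uint8),0,1)[0];c=max(c,key=len);print(cv2.minEnclosingCircle(c),cv2.fitEllipse(c)); q=P[m];print(np.median(q,0),np.percentile(q[:,2],[2,98]))
t=P[m&(P[...,2]>np.percentile(q[:,2],90)-.004)];print(t.min(0),t.max(0),t.mean(0))
R=f['view'];print(np.round(-R[:3,:3].T@R[:3,3],3),np.round(R[:3,:3],2))
b=P[150:230,460:560].reshape(-1,3);print('bottle',b[b[:,2]>.03].mean(0))
```

```text
w2 [ 281  101   20  172 3001] zmed 0.21647683874213697 ((604.2243041992188, -293.6256408691406), (11.792206764221191, 108.5653305053711), 9.803869247436523)
s2 [ 99 135  73  17 464] zmed 0.21589507390066534 ((604.9010620117188, -271.5667724609375), (16.300466537475586, 149.93869018554688), 9.998531341552734)
d2 [259 113   9  25 110] zmed 0.21382679408838673 ((601.0317993164062, -270.656982421875), (11.976424217224121, 146.4809112548828), 10.044145584106445)
1.0667 [ 0.60505377 -0.27310865  0.30925998] [ 3.14112626e+00  1.93120385e-04 -1.40219807e+00]
((284.3356018066406, 204.6506805419922), 15.707673072814941) ((284.3606872558594, 204.93531799316406), (25.581817626953125, 31.305099487304688), 0.5169346928596497)
[0.67452859 0.0066807  0.08541377] [0.0668944  0.08716587]
[ 0.66380784 -0.06800197  0.08261134] [0.68520871 0.0199502  0.38455047] [0.67426782 0.00797284 0.08783085]
[ 0.675 -0.068  0.385] [[-1.    0.    0.  ]
 [ 0.    0.97  0.25]
 [-0.    0.25 -0.97]]
bottle [0.48127663 0.00370962 0.07318595]
```

View pics/w2.png

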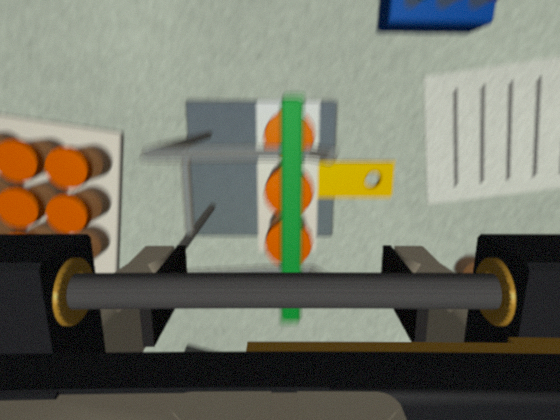

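The wrist view shows the green handle along columns 281–301 (rows 100–320), the yellow tab with its hole at (373,178), and clear space for the fingers either side. I'll descend and grip.

>>> jog_arm([
  {"dx": 0, "dy": 4, "dz": 20, "rx": 0, "ry": 0, "rz": 0, "gripper": 0},
  {"dx": 0, "dy": 4, "dz": 45, "rx": 0, "ry": 0, "rz": 0, "gripper": 0},
  {"dx": 0, "dy": 4, "dz": 70, "rx": 0, "ry": 0, "rz": 0, "gripper": 0},
  {"dx": 0, "dy": 4, "dz": 88, "rx": 0, "ry": 0, "rz": 0, "gripper": 0},
  {"dx": 0, "dy": 4, "dz": 96, "rx": 0, "ry": 0, "rz": 0, "gripper": 0.2},
  {"dx": 0, "dy": 4, "dz": 97, "rx": 0, "ry": 0, "rz": 0, "gripper": 0.5},
  {"dx": 0, "dy": 4, "dz": 97, "rx": 0, "ry": 0, "rz": 0, "gripper": 0.8},
  {"dx": 0, "dy": 4, "dz": 97, "rx": 0, "ry": 0, "rz": 0, "gripper": 0.95},
], force=45)

```text
t: 1.73
eef_pos: [0.603, -0.2716, 0.2141]
ee_rot: [-3.14, -0.001, -1.398]
force: [0.6, 0.3, 0.2]
width: 0.0667
gripper_force: 0.0
```

>>> jog_arm([
  {"dx": 0, "dy": 0, "dz": 0, "rx": 0, "ry": 0, "rz": 0, "gripper": 1},
  {"dx": 0, "dy": 0, "dz": 0, "rx": 0, "ry": 0, "rz": 0, "gripper": 1},
  {"dx": 0, "dy": 0, "dz": 0, "rx": 0, "ry": 0, "rz": 0, "gripper": 1},
  {"dx": 0, "dy": 0, "dz": 0, "rx": 0, "ry": 0, "rz": 0, "gripper": 1},
  {"dx": 0, "dy": 0, "dz": 0, "rx": 0, "ry": 0, "rz": 0, "gripper": 1},
  {"dx": 0, "dy": 0, "dz": 0, "rx": 0, "ry": 0, "rz": 0, "gripper": 1},
  {"dx": 0, "dy": 0, "dz": 0, "rx": 0, "ry": 0, "rz": 0, "gripper": 1},
  {"dx": 0, "dy": 0, "dz": 0, "rx": 0, "ry": 0, "rz": 0, "gripper": 1},
])

```text
t: 2.4
eef_pos: [0.6019, -0.2718, 0.2126]
ee_rot: [3.141, 0.0, -1.399]
force: [0.3, 0.6, 0.1]
width: 0.0135
gripper_force: 45.2
```

>>> jog_arm([
  {"dx": 0, "dy": 0, "dz": -3, "rx": 0, "ry": 0, "rz": 0, "gripper": 1},
  {"dx": 0, "dy": 0, "dz": -7, "rx": 0, "ry": 0, "rz": 0, "gripper": 1},
  {"dx": 0, "dy": 0, "dz": -12, "rx": 0, "ry": 0, "rz": 0, "gripper": 1},
  {"dx": 0, "dy": 0, "dz": -18, "rx": 0, "ry": 0, "rz": 0, "gripper": 1},
  {"dx": 0, "dy": 0, "dz": -24, "rx": 0, "ry": 0, "rz": 0, "gripper": 1},
  {"dx": 0, "dy": 0, "dz": -30, "rx": 0, "ry": 0, "rz": 0, "gripper": 1},
  {"dx": 0, "dy": 0, "dz": -35, "rx": 0, "ry": 0, "rz": 0, "gripper": 1},
  {"dx": 0, "dy": 0, "dz": -36, "rx": 0, "ry": 0, "rz": 0, "gripper": 1},
])

```text
t: 3.07
eef_pos: [0.6025, -0.2719, 0.2501]
ee_rot: [-3.14, -0.001, -1.399]
force: [-0.0, 0.3, -2.9]
width: 0.0135
gripper_force: 45.0
```

Run:
```python
from g import *
grab('scene','s3');grab('side','d3')
for s in('s3','d3'):
    try: green(s)
    except Exception as e: print(s,e)
s=arm.get_state();print(s['t'],s['eef_pos'],s['ee_rot'],s['force'],s['moment'])
a=cv2.imread('pics/s3.png')[80:300,60:300];b=cv2.imread('pics/d3.png')[80:300,140:380]
cv2.imwrite('pics/c3.png',cv2.resize(np.hstack([a,b]),(800,367)))
```

```text
s3 [134 123  35  12 234] zmed 0.2532139182017692 ((599.89404296875, -232.45855712890625), (16.1890811920166, 69.7393798828125), 9.214672088623047)
d3 [260 100   7  24 116] zmed 0.2505034416003228 ((601.7769165039062, -270.25213623046875), (14.08304214477539, 149.29019165039062), 9.352877616882324)
3.1667 [ 0.60218058 -0.27168728  0.24903748] [-3.14078436e+00 -1.74334840e-04 -1.39878174e+00] [-0.67959775 -0.0598148  -4.1742192 ] [-0.00377431  0.03126052  0.04793521]
```

View pics/c3.png

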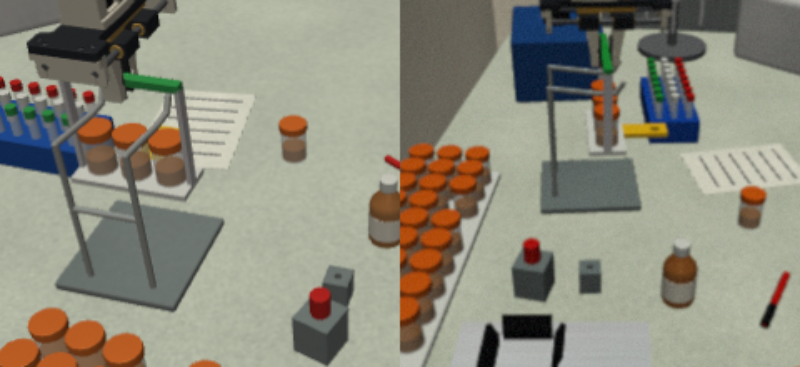

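The carrier hangs level in the fingers, clear of the prong seats. I'll move it towards carrier −x, then up.

>>> jog_arm([
  {"dx": 0, "dy": 4, "dz": 0, "rx": 0, "ry": 0, "rz": 0, "gripper": 1},
  {"dx": 0, "dy": 12, "dz": 0, "rx": 0, "ry": 0, "rz": 0, "gripper": 1},
  {"dx": 0, "dy": 24, "dz": 0, "rx": 0, "ry": 0, "rz": 0, "gripper": 1},
  {"dx": 0, "dy": 38, "dz": 0, "rx": 0, "ry": 0, "rz": 0, "gripper": 1},
  {"dx": 0, "dy": 54, "dz": 0, "rx": 0, "ry": 0, "rz": 0, "gripper": 1},
  {"dx": 0, "dy": 70, "dz": 0, "rx": 0, "ry": 0, "rz": 0, "gripper": 1},
  {"dx": 0, "dy": 85, "dz": -2, "rx": 0, "ry": 0, "rz": 0, "gripper": 1},
  {"dx": -2, "dy": 98, "dz": -10, "rx": 0, "ry": 0, "rz": 0, "gripper": 1},
])

```text
t: 3.83
eef_pos: [0.5024, -0.2866, 0.2576]
ee_rot: [3.139, 0.001, -1.4]
force: [0.1, 0.4, -2.9]
width: 0.0133
gripper_force: 45.0
```

>>> jog_arm([
  {"dx": -3, "dy": 8, "dz": -10, "rx": 0, "ry": 0, "rz": 0, "gripper": 1},
  {"dx": -10, "dy": 14, "dz": -22, "rx": 0, "ry": 0, "rz": 0, "gripper": 1},
  {"dx": -22, "dy": 18, "dz": -34, "rx": 0, "ry": 0, "rz": 0, "gripper": 1},
  {"dx": -40, "dy": 20, "dz": -44, "rx": 0, "ry": 0, "rz": 0, "gripper": 1},
  {"dx": -62, "dy": 20, "dz": -50, "rx": 0, "ry": 0, "rz": 0.01, "gripper": 1},
  {"dx": -86, "dy": 20, "dz": -50, "rx": 0, "ry": 0, "rz": 0.02, "gripper": 1},
  {"dx": -110, "dy": 20, "dz": -50, "rx": 0, "ry": 0, "rz": 0.03, "gripper": 1},
  {"dx": -132, "dy": 20, "dz": -50, "rx": 0, "ry": 0, "rz": 0.04, "gripper": 1},
])

```text
t: 4.5
eef_pos: [0.4627, -0.1579, 0.3101]
ee_rot: [-3.139, 0.0, -1.439]
force: [-0.1, 0.2, -3.7]
width: 0.0135
gripper_force: 45.0
```

Run:
```python
from g import *
s=arm.get_state();print(s['t'],s['eef_pos'],s['ee_rot'],s['force'],s['moment'],s['width'])
# mixer: edge-of-top and nest guides, both external views, from early frames
for n in('s0','d0'):
    f=load(n);P=cloud(f);g=cv2.cvtColor(f['frame'],cv2.COLOR_RGB2GRAY)
    # square outline: dark px on top near expected pin hole
    z=P[...,2];m=(g<95)&(abs(P[...,0]-.552)<.03)&(abs(P[...,1]-.251)<.03)&(abs(z-.08)<.012)
    k,l,sts,ce=cv2.connectedComponentsWithStats(m.astype(np.uint8),connectivity=8)
    for i in range(1,k):
        if sts[i,4]>8:
            x,y,w,h,a=sts[i]; c=cv2.minAreaRect(np.argwhere(l==i)[:,::-1].astype(np.float32))[0]
            print(n,sts[i],ray(f,*c,.08))
    m=(g<70)&(abs(P[...,0]-.636)<.08)&(abs(P[...,1]-.259)<.12)&(z>.102)&(z<.115)
    q=P[m];print(n,m.sum(),cv2.minAreaRect((q[:,:2]*1000).astype(np.float32)))
```

```text
4.5 [ 0.4626668  -0.15790285  0.31013832] [-3.13934279e+00  2.79927746e-05 -1.43879007e+00] [-0.07285898  0.19087804 -3.70074182] [-0.01393981 -0.12467617 -0.03376587] 0.013461332978581542
s0 [390 247  13  11  48] [0.55152779 0.25016224 0.08      ]
s0 958 ((638.7398681640625, 258.72100830078125), (88.57170104980469, 178.4792938232422), 5.022279262542725)
d0 [254 311  13  10  60] [0.54995122 0.25180405 0.08      ]
d0 792 ((634.5982055664062, 260.72711181640625), (87.5238037109375, 176.21636962890625), 5.330319881439209)
```

>>> jog_arm([
  {"dx": -20, "dy": -6, "dz": 0, "rx": 0, "ry": 0, "rz": 0.005, "gripper": 1},
  {"dx": -44, "dy": -18, "dz": 0, "rx": 0, "ry": 0, "rz": 0.01, "gripper": 1},
  {"dx": -72, "dy": -34, "dz": 0, "rx": 0, "ry": 0, "rz": 0.015, "gripper": 1},
  {"dx": -102, "dy": -52, "dz": 0, "rx": 0, "ry": 0, "rz": 0.02, "gripper": 1},
  {"dx": -134, "dy": -70, "dz": 0, "rx": 0, "ry": 0, "rz": 0.025, "gripper": 1},
  {"dx": -166, "dy": -88, "dz": 0, "rx": 0, "ry": 0, "rz": 0.03, "gripper": 1},
  {"dx": -198, "dy": -108, "dz": 0, "rx": 0, "ry": 0, "rz": 0.034, "gripper": 1},
  {"dx": -230, "dy": -128, "dz": 0, "rx": 0, "ry": 0, "rz": 0.038, "gripper": 1},
])

```text
t: 5.17
eef_pos: [0.5596, 0.0879, 0.3104]
ee_rot: [-3.139, 0.001, -1.476]
force: [1.0, -0.8, -1.9]
width: 0.0132
gripper_force: 45.0
```

Run:
```python
from h import *
from scipy.spatial.transform import Rotation as Ro
s=arm.get_state();print(s['t'],s['eef_pos'],s['ee_rot'])
R=Ro.from_euler('xyz',s['ee_rot']).as_matrix()
print(R.T@(np.array([.636,.2595,.310])-s['eef_pos'])*1000)
```

```text
5.1667 [0.55955114 0.08793292 0.3104091 ] [-3.13941285e+00  8.62773859e-04 -1.47588484e+00]
[-163.54950665  -92.36261449    0.75154248]
```

>>> jog_arm([
  {"dx": -30, "dy": -18, "dz": 0, "rx": 0, "ry": 0, "rz": 0, "gripper": 1},
  {"dx": -60, "dy": -35, "dz": 0, "rx": 0, "ry": 0, "rz": 0, "gripper": 1},
  {"dx": -90, "dy": -51, "dz": 0, "rx": 0, "ry": 0, "rz": 0, "gripper": 1},
  {"dx": -116, "dy": -66, "dz": 0, "rx": 0, "ry": 0, "rz": 0, "gripper": 1},
  {"dx": -138, "dy": -78, "dz": 0, "rx": 0, "ry": 0, "rz": 0, "gripper": 1},
  {"dx": -154, "dy": -87, "dz": 0, "rx": 0, "ry": 0, "rz": 0, "gripper": 1},
  {"dx": -162, "dy": -91, "dz": 0, "rx": 0, "ry": 0, "rz": 0, "gripper": 1},
  {"dx": -164, "dy": -92, "dz": 0, "rx": 0, "ry": 0, "rz": 0, "gripper": 1},
])

```text
t: 5.83
eef_pos: [0.6355, 0.2593, 0.3088]
ee_rot: [-3.141, 0.0, -1.475]
force: [-0.4, -0.4, -3.7]
width: 0.0135
gripper_force: 45.0
```

Run:
```python
from g import *
grab('wrist','w5');grab('scene','s5');grab('side','d5')
for s in('w5','s5','d5'):
    try: green(s)
    except Exception as e: print(s,e)
s=arm.get_state();print(s['t'],s['eef_pos'],s['ee_rot'])
```

```text
w5 [ 264   86   41  187 6859] zmed 0.31272292740018787 ((640.0743408203125, 217.31663513183594), (14.419153213500977, 67.78907775878906), 5.617817401885986)
s5 [364 168  23  13 196] zmed 0.3114450735136822 ((644.1702270507812, 200.45323181152344), (14.11968994140625, 31.827951431274414), 4.321064472198486)
d5 [187 192  17  53 478] zmed 0.31053918937127356 ((630.064453125, 277.98931884765625), (18.359882354736328, 107.78131866455078), 7.766071796417236)
5.9833 [0.6351167  0.2566357  0.30912849] [-3.14149773e+00  1.23052352e-06 -1.47658542e+00]
```

View pics/w5.png

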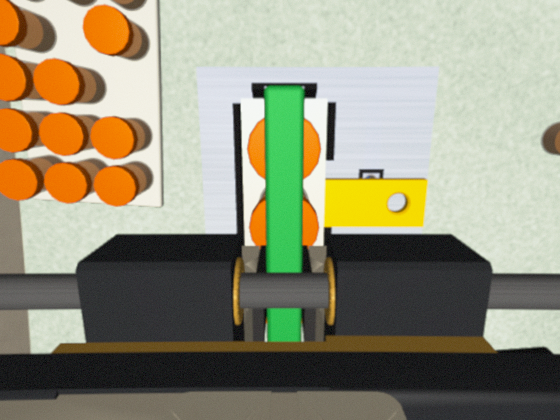

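View pics/d5.png

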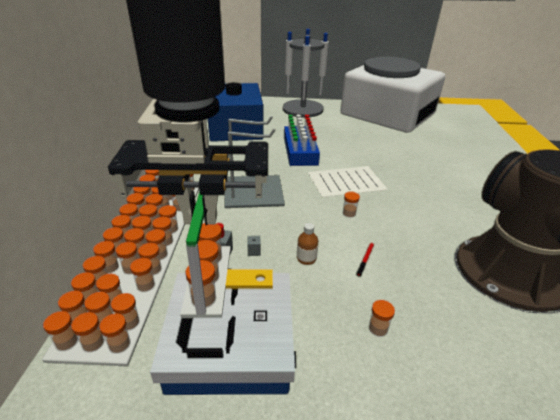

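Wrist view: tab hole at (397,202), outline peeking at (371,173) behind the tab, nest guides at columns 238 and 331, far guide at row 88. Side view: the carrier is upright above the nest, tab hole (262,278), pin hole (260,315).

Run:
```python
from h import *
yaw=np.deg2rad(5.4);ux=np.array([np.cos(yaw),np.sin(yaw)]);uy=np.array([-ux[1],ux[0]])
for n in('w5','d5','s5'):
    f=load(n);P=cloud(f);hsv=cv2.cvtColor(f['frame'],cv2.COLOR_RGB2HSV).astype(int);H,S,V=hsv[...,0],hsv[...,1],hsv[...,2];z=P[...,2]
    ye=((H>18)&(H<34)&(S>150)&(z>.15)&(z<.19)).astype(np.uint8)
    k,l,sts,ce=cv2.connectedComponentsWithStats(ye)
    if k>1:
        i=1+sts[1:,4].argmax();m=(l==i).astype(np.uint8)
        q=P[l==i];print(n,'tab',sts[i],'z',np.median(q[:,2]),cv2.minAreaRect((q[:,:2]*1000).astype(np.float32)))
        cs,h=cv2.findContours(m,cv2.RETR_CCOMP,cv2.CHAIN_APPROX_NONE)
        for c,hh in zip(cs,h[0]):
            if hh[3]>=0 and len(c)>8:
                e=cv2.fitEllipse(c);print('  hole',e, ray(f,*e[0],.172))
    # mixer top extents in mixer axes
    m=(abs(z-.08)<.006)&(S<60)&(V>110)&(abs(P[...,0]-.6)<.14)&(abs(P[...,1]-.256)<.13)
    q=P[m][:,:2]-[.606,.256]
    a=q@ux;b=q@uy
    print(n,'top along x',np.percentile(a,[.3,99.7]),'y',np.percentile(b,[.3,99.7]),'z',np.median(P[m][:,2]))
    m=(V<70)&(z>.098)&(z<.115)&(abs(P[...,0]-.636)<.08)&(abs(P[...,1]-.259)<.12);q=P[m][:,:2]-[.636,.2595]
    print('  guides x',np.percentile(q@ux,[1,99]),'y',np.percentile(q@uy,[1,99]),m.sum())
f=load('w5');print(ray(f,371.5,170.5,.08),'outline top-edge')
```

```text
w5 tab [ 324  178  103   48 4393] z 0.17369708329567435 ((568.780517578125, 251.00247192382812), (74.39634704589844, 36.00078201293945), 5.493717193603516)
  hole ((396.2735900878906, 201.8416290283203), (18.3365421295166, 22.021015167236328), 49.09165573120117) [0.55233923 0.24935081 0.172     ]
w5 top along x [-0.10954679  0.10959038] y [-0.10564138  0.05321776] z 0.08067926525583533
  guides x [-0.0436317   0.04340696] y [-0.08988931  0.05069534] 1544
d5 tab [226 269  46  19 780] z 0.17145119035974865 ((567.7389526367188, 251.03265380859375), (72.5760269165039, 36.94373321533203), 6.777851104736328)
  hole ((260.0, 278.5), (6.706451892852783, 9.551156044006348), 90.0) [0.54940703 0.25287486 0.172     ]
d5 top along x [-0.11040158  0.10844412] y [-0.10206968  0.10530998] z 0.07816959370840257
  guides x [-0.04475794  0.04164766] y [-0.03362505  0.08859972] 529
s5 tab [395 207  21   8  63] z 0.1727366120192737 ((538.93603515625, 246.33609008789062), (18.007802963256836, 36.01990509033203), 19.36760139465332)
s5 top along x [-0.10669907  0.11243116] y [-0.10489427  0.10398785] z 0.08096483890854772
  guides x [-0.03445119  0.04611626] y [-0.08960417  0.08708607] 901
[0.55145668 0.23991346 0.08      ] outline top-edge
```

>>> jog_arm([
  {"dx": -1.5, "dy": 0, "dz": 5, "rx": 0, "ry": 0, "rz": 0, "gripper": 1},
  {"dx": -1.5, "dy": 0, "dz": 14, "rx": 0, "ry": 0, "rz": 0, "gripper": 1},
  {"dx": -1.5, "dy": 0, "dz": 24, "rx": 0, "ry": 0, "rz": 0, "gripper": 1},
  {"dx": -1.5, "dy": 0, "dz": 34, "rx": 0, "ry": 0, "rz": 0, "gripper": 1},
  {"dx": -1.5, "dy": 0, "dz": 43, "rx": 0, "ry": 0, "rz": 0, "gripper": 1},
  {"dx": -1.5, "dy": 0, "dz": 50, "rx": 0, "ry": 0, "rz": 0, "gripper": 1},
  {"dx": -1.5, "dy": 0, "dz": 52, "rx": 0, "ry": 0, "rz": 0, "gripper": 1},
  {"dx": -1.5, "dy": 0, "dz": 52, "rx": 0, "ry": 0, "rz": 0, "gripper": 1},
])

```text
t: 6.65
eef_pos: [0.6353, 0.2582, 0.2554]
ee_rot: [3.14, -0.001, -1.477]
force: [-0.4, -0.4, -3.5]
width: 0.0138
gripper_force: 45.0
```

Run:
```python
from h import *
grab('wrist','w6');grab('side','d6')
for n in('w6','d6'):
    f=load(n);P=cloud(f);hsv=cv2.cvtColor(f['frame'],cv2.COLOR_RGB2HSV).astype(int);H,S,V=hsv[...,0],hsv[...,1],hsv[...,2];z=P[...,2]
    m=(H>18)&(H<34)&(S>150)&(z>.09)&(z<.15)
    k,l,sts,ce=cv2.connectedComponentsWithStats(m.astype(np.uint8));i=1+sts[1:,4].argmax()
    q=P[l==i];r=cv2.minAreaRect((q[:,:2]*1000).astype(np.float32));print(n,'tab z',np.median(q[:,2]),r)
    cs,h=cv2.findContours((l==i).astype(np.uint8),cv2.RETR_CCOMP,cv2.CHAIN_APPROX_NONE)
    for c,hh in zip(cs,h[0]):
        if hh[3]>=0 and len(c)>8: e=cv2.fitEllipse(c);print('  hole',e, ray(f,*e[0],.120))
for _ in range(1): s=arm.get_state();print(s['t'],s['eef_pos'],s['force'])
a=cv2.imread('pics/w6.png')[60:260,200:460];b=cv2.imread('pics/d6.png')[200:400,140:400]
cv2.imwrite('pics/c6.png',cv2.resize(np.hstack([a,b]),(800,308)))
```

```text
w6 tab z 0.12031255327423938 ((568.0775756835938, 253.922119140625), (74.3802719116211, 43.93248748779297), 5.454516410827637)
  hole ((396.1237487792969, 201.57205200195312), (17.733488082885742, 21.74295997619629), 52.60421371459961) [0.55246809 0.24768699 0.12      ]
d6 tab z 0.11898603818316471 ((567.9497680664062, 243.14939880371094), (73.46292877197266, 56.50714874267578), 3.1811327934265137)
  hole ((259.5, 301.0), (6.420114517211914, 9.352409362792969), 90.0) [0.5503446  0.25419489 0.12      ]
6.75 [0.63576544 0.25844675 0.25684874] [-0.83059644  0.8319025  -2.86552783]
```

View pics/c6.png

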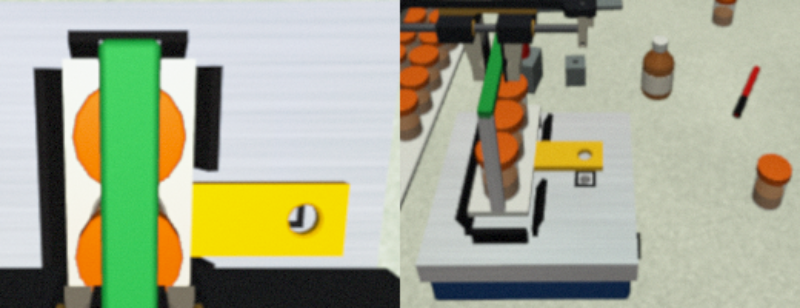

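The carrier sits centred between the guides; the tab lines up with the gap and its hole with the outline. I'll go down slowly.

>>> jog_arm([
  {"dx": 0, "dy": 0, "dz": 3, "rx": 0, "ry": 0, "rz": 0, "gripper": 1},
  {"dx": 0, "dy": 0, "dz": 6, "rx": 0, "ry": 0, "rz": 0, "gripper": 1},
  {"dx": 0, "dy": 0, "dz": 9, "rx": 0, "ry": 0, "rz": 0, "gripper": 1},
  {"dx": 0, "dy": 0, "dz": 12, "rx": 0, "ry": 0, "rz": 0, "gripper": 1},
  {"dx": 0, "dy": 0, "dz": 14, "rx": 0, "ry": 0, "rz": 0, "gripper": 1},
  {"dx": 0, "dy": 0, "dz": 16, "rx": 0, "ry": 0, "rz": 0, "gripper": 1},
  {"dx": 0, "dy": 0, "dz": 18, "rx": 0, "ry": 0, "rz": 0, "gripper": 1},
  {"dx": 0, "dy": 0, "dz": 20, "rx": 0, "ry": 0, "rz": 0, "gripper": 1},
])

```text
t: 7.42
eef_pos: [0.6355, 0.2584, 0.2364]
ee_rot: [-3.142, -0.0, -1.477]
force: [-1.2, 0.3, -4.0]
width: 0.0135
gripper_force: 45.0
```

>>> jog_arm([
  {"dx": 0, "dy": 0, "dz": 1, "rx": 0, "ry": 0, "rz": 0, "gripper": 1},
  {"dx": 0, "dy": 0, "dz": 2, "rx": 0, "ry": 0, "rz": 0, "gripper": 1},
  {"dx": 0, "dy": 0, "dz": 3, "rx": 0, "ry": 0, "rz": 0, "gripper": 1},
  {"dx": 0, "dy": 0, "dz": 4, "rx": 0, "ry": 0, "rz": 0, "gripper": 1},
  {"dx": 0, "dy": 0, "dz": 5, "rx": 0, "ry": 0, "rz": 0, "gripper": 1},
  {"dx": 0, "dy": 0, "dz": 6, "rx": 0, "ry": 0, "rz": 0, "gripper": 1},
  {"dx": 0, "dy": 0, "dz": 6, "rx": 0, "ry": 0, "rz": 0, "gripper": 1},
  {"dx": 0, "dy": 0, "dz": 6, "rx": 0, "ry": 0, "rz": 0, "gripper": 1},
])

```text
t: 8.08
eef_pos: [0.6355, 0.2583, 0.2305]
ee_rot: [3.142, -0.0, -1.477]
force: [-0.4, -0.6, -3.2]
width: 0.0135
gripper_force: 45.0
```

>>> jog_arm([
  {"dx": 0, "dy": 0, "dz": 0.7, "rx": 0, "ry": 0, "rz": 0, "gripper": 1},
  {"dx": 0, "dy": 0, "dz": 1.4, "rx": 0, "ry": 0, "rz": 0, "gripper": 1},
  {"dx": 0, "dy": 0, "dz": 2.1, "rx": 0, "ry": 0, "rz": 0, "gripper": 1},
  {"dx": 0, "dy": 0, "dz": 2.8, "rx": 0, "ry": 0, "rz": 0, "gripper": 1},
  {"dx": 0, "dy": 0, "dz": 3.5, "rx": 0, "ry": 0, "rz": 0, "gripper": 1},
  {"dx": 0, "dy": 0, "dz": 4, "rx": 0, "ry": 0, "rz": 0, "gripper": 1},
  {"dx": 0, "dy": 0, "dz": 4.5, "rx": 0, "ry": 0, "rz": 0, "gripper": 1},
  {"dx": 0, "dy": 0, "dz": 4.5, "rx": 0, "ry": 0, "rz": 0, "gripper": 1},
])

```text
t: 8.75
eef_pos: [0.6355, 0.2584, 0.2259]
ee_rot: [3.141, -0.0, -1.477]
force: [-0.6, -0.3, -2.1]
width: 0.0135
gripper_force: 45.0
```

>>> jog_arm([
  {"dx": 0, "dy": 0, "dz": 0.5, "rx": 0, "ry": 0, "rz": 0, "gripper": 1},
  {"dx": 0, "dy": 0, "dz": 1, "rx": 0, "ry": 0, "rz": 0, "gripper": 1},
  {"dx": 0, "dy": 0, "dz": 1.4, "rx": 0, "ry": 0, "rz": 0, "gripper": 1},
  {"dx": 0, "dy": 0, "dz": 1.7, "rx": 0, "ry": 0, "rz": 0, "gripper": 1},
  {"dx": 0, "dy": 0, "dz": 2, "rx": 0, "ry": 0, "rz": 0, "gripper": 1},
  {"dx": 0, "dy": 0, "dz": 2, "rx": 0, "ry": 0, "rz": 0, "gripper": 1},
  {"dx": 0, "dy": 0, "dz": 2, "rx": 0, "ry": 0, "rz": 0, "gripper": 1},
  {"dx": 0, "dy": 0, "dz": 2, "rx": 0, "ry": 0, "rz": 0, "gripper": 1},
])

```text
t: 9.42
eef_pos: [0.6355, 0.2584, 0.2241]
ee_rot: [-3.142, -0.0, -1.477]
force: [0.5, 0.5, -3.4]
width: 0.0136
gripper_force: 45.0
```

>>> jog_arm([
  {"dx": 0, "dy": 0, "dz": 0.4, "rx": 0, "ry": 0, "rz": 0, "gripper": 1},
  {"dx": 0, "dy": 0, "dz": 0.8, "rx": 0, "ry": 0, "rz": 0, "gripper": 1},
  {"dx": 0, "dy": 0, "dz": 1.1, "rx": 0, "ry": 0, "rz": 0, "gripper": 1},
  {"dx": 0, "dy": 0, "dz": 1.4, "rx": 0, "ry": 0, "rz": 0, "gripper": 1},
  {"dx": 0, "dy": 0, "dz": 1.6, "rx": 0, "ry": 0, "rz": 0, "gripper": 1},
  {"dx": 0, "dy": 0, "dz": 1.6, "rx": 0, "ry": 0, "rz": 0, "gripper": 1},
  {"dx": 0, "dy": 0, "dz": 1.6, "rx": 0, "ry": 0, "rz": 0, "gripper": 1},
  {"dx": 0, "dy": 0, "dz": 1.6, "rx": 0, "ry": 0, "rz": 0, "gripper": 1},
])

```text
t: 10.08
eef_pos: [0.6358, 0.2584, 0.2236]
ee_rot: [-3.14, 0.0, -1.477]
force: [-2.1, -1.0, 5.0]
width: 0.0135
gripper_force: 45.0
```

```bash
cat > tab.py <<'E'
from h import *
def tab(n,lo=.07,hi=.11,hz=.088):
    f=load(n);P=cloud(f);hsv=cv2.cvtColor(f['frame'],cv2.COLOR_RGB2HSV).astype(int);H,S,V=hsv[...,0],hsv[...,1],hsv[...,2];z=P[...,2]
    m=(H>18)&(H<34)&(S>150)&(z>lo)&(z<hi)&(abs(P[...,0]-.57)<.06)&(abs(P[...,1]-.251)<.04)
    k,l,sts,ce=cv2.connectedComponentsWithStats(m.astype(np.uint8));i=1+sts[1:,4].argmax()
    q=P[l==i];print(n,'tab z',np.median(q[:,2]),cv2.minAreaRect((q[:,:2]*1000).astype(np.float32)))
    cs,h=cv2.findContours((l==i).astype(np.uint8),cv2.RETR_CCOMP,cv2.CHAIN_APPROX_NONE)
    for c,hh in zip(cs,h[0]):
        if hh[3]>=0 and len(c)>8: e=cv2.fitEllipse(c);print('  hole',e, ray(f,*e[0],hz))
    t=P[(abs(z-.08)<.006)&(S<60)&(V>110)&(abs(P[...,0]-.6)<.12)&(abs(P[...,1]-.256)<.12)]
    print('  mixer top z',np.median(t[:,2]))
E
python3 - <<'E'
from tab import *
for n,s in(('wrist','w7'),('side','d7'),('scene','s7')): grab(n,s);tab(s)
s=arm.get_state();print(s['t'],s['eef_pos'],s['force'])
E
```

```text
w7 tab z 0.08858473875962475 ((569.2642211914062, 247.92747497558594), (74.08572387695312, 40.56721878051758), 5.044221878051758)
  hole ((396.93328857421875, 201.54258728027344), (17.517549514770508, 21.698904037475586), 50.997074127197266) [0.55284575 0.24809157 0.088     ]
  mixer top z 0.080681980832298
d7 tab z 0.0856064996521254 ((568.1119995117188, 256.39129638671875), (71.90363311767578, 59.37082290649414), 5.360416889190674)
  hole ((259.9303894042969, 313.19818115234375), (6.294128894805908, 9.37287712097168), 91.22384643554688) [0.54985687 0.25338027 0.088     ]
  mixer top z 0.07830811445502915
s7 tab z 0.08909497291390114 ((545.8901977539062, 248.31716918945312), (24.013065338134766, 34.04341506958008), 5.481332302093506)
  mixer top z 0.08085242232784523
10.2333 [0.63583858 0.25844378 0.22363556] [-2.4653896  -0.97458915  5.09361327]
```

Floor contact, and the tab is 8 mm above the mixer top, so it is seated. I'll release and rise.

>>> jog_arm([
  {"dx": 0, "dy": 0, "dz": 0, "rx": 0, "ry": 0, "rz": 0, "gripper": 0.8},
  {"dx": 0, "dy": 0, "dz": 0, "rx": 0, "ry": 0, "rz": 0, "gripper": 0.6},
  {"dx": 0, "dy": 0, "dz": 0, "rx": 0, "ry": 0, "rz": 0, "gripper": 0.4},
  {"dx": 0, "dy": 0, "dz": 0, "rx": 0, "ry": 0, "rz": 0, "gripper": 0.4},
  {"dx": 0, "dy": 0, "dz": 0, "rx": 0, "ry": 0, "rz": 0, "gripper": 0.4},
  {"dx": 0, "dy": 0, "dz": -10, "rx": 0, "ry": 0, "rz": 0, "gripper": 0.4},
  {"dx": 0, "dy": 0, "dz": -30, "rx": 0, "ry": 0, "rz": 0, "gripper": 0.4},
  {"dx": 0, "dy": 0, "dz": -50, "rx": 0, "ry": 0, "rz": 0, "gripper": 0.4},
])

```text
t: 10.9
eef_pos: [0.6353, 0.2581, 0.2729]
ee_rot: [3.14, -0.001, -1.477]
force: [1.5, 0.7, 0.3]
width: 0.0523
gripper_force: 0.0
```

Run:
```python
from tab import *
for n,s in(('wrist','w8'),('side','d8'),('scene','s8')): grab(n,s);tab(s)
s=arm.get_state();print(s['t'],s['eef_pos'],s['force'],s['width'])
# pin estimates from s8,d8,w1
for n in('s8','d8','w1'):
    f=load(n);P=cloud(f);hsv=cv2.cvtColor(f['frame'],cv2.COLOR_RGB2HSV).astype(int);H,S=hsv[...,0],hsv[...,1];z=P[...,2]
    m=((H<6)|(H>174))&(S>150)&(z>.05)&(z<.1)&(abs(P[...,0]-.675)<.04)&(abs(P[...,1]-.01)<.04)
    q=P[m];t=q[q[:,2]>np.percentile(q[:,2],95)-.004]
    print(n,m.sum(),'all',q.min(0),q.max(0),'top',(t.min(0)+t.max(0))/2,t.max(0)-t.min(0),t.mean(0))
    g=(S<60)&(abs(z-.055)<.004)&(abs(P[...,0]-.675)<.05)&(abs(P[...,1]-.01)<.05)
    print('  holder',g.sum(),cv2.minAreaRect((P[g][:,:2]*1000).astype(np.float32)))
```

```text
w8 tab z 0.08863814497480951 ((568.4821166992188, 250.8084716796875), (74.88106536865234, 36.191558837890625), 5.394754409790039)
  hole ((379.9955139160156, 189.55905151367188), (16.401363372802734, 19.206012725830078), 54.11408996582031) [0.5519355  0.24869648 0.088     ]
  mixer top z 0.08067122145236194
d8 tab z 0.08554163705819313 ((568.2215576171875, 255.1173095703125), (71.91326141357422, 54.02265930175781), 5.3747878074646)
  hole ((260.16229248046875, 313.2184143066406), (6.555515766143799, 9.227567672729492), 96.63301086425781) [0.54945201 0.25338546 0.088     ]
  mixer top z 0.0783140452710683
s8 tab z 0.0891506200092051 ((546.4978637695312, 248.09268188476562), (27.400287628173828, 35.4039192199707), 13.609634399414062)
  mixer top z 0.08091574774655602
11.05 [0.63642878 0.25883943 0.27533679] [-0.75464558 -0.2382529  -0.25462103] 0.05275891828972683
s8 197 all [ 0.66650948 -0.00162508  0.05908834] [0.68880751 0.02244677 0.08807845] top [0.67740052 0.01006967 0.08563935] [0.02178208 0.0233895  0.0048782 ] [0.67728741 0.0110524  0.08560235]
  holder 325 ((677.1245727539062, 10.554971694946289), (47.16218566894531, 48.33876419067383), 80.80218505859375)
d8 28 all [0.67351276 0.00623809 0.0553221 ] [0.68119322 0.02261494 0.08539281] top [0.67847058 0.01379368 0.08400505] [0.00544528 0.01511118 0.00277554] [0.67854809 0.01367467 0.08347834]
  holder 32 ((663.0192260742188, 13.296072006225586), (42.44681930541992, 26.145111083984375), 83.32229614257812)
w1 709 all [ 0.66295488 -0.00244775  0.06132275] [0.6852848  0.02058761 0.08813434] top [0.67411984 0.0091671  0.08544605] [0.02232993 0.02284103 0.00537658] [0.67428367 0.00872792 0.08552013]
  holder 1797 ((674.3694458007812, 9.551309585571289), (46.73637008666992, 45.973487854003906), 82.57349395751953)
```

Carrier is seated and released. Next the pin: I'll turn the gripper 90° so its body clears the handle at insertion.

>>> jog_arm([
  {"dx": 8, "dy": 0, "dz": -20, "rx": 0, "ry": 0, "rz": 0.08, "gripper": 0.4},
  {"dx": 30, "dy": -2, "dz": -30, "rx": 0, "ry": 0, "rz": 0.2, "gripper": 0.4},
  {"dx": 60, "dy": -4, "dz": -30, "rx": 0, "ry": 0, "rz": 0.32, "gripper": 0.4},
  {"dx": 95, "dy": -6, "dz": -30, "rx": 0, "ry": 0, "rz": 0.44, "gripper": 0.4},
  {"dx": 130, "dy": -8, "dz": -30, "rx": 0, "ry": 0, "rz": 0.56, "gripper": 0.4},
  {"dx": 165, "dy": -10, "dz": -25, "rx": 0, "ry": 0, "rz": 0.68, "gripper": 0.4},
  {"dx": 195, "dy": -12, "dz": -10, "rx": 0, "ry": 0, "rz": 0.8, "gripper": 0.4},
  {"dx": 220, "dy": -13, "dz": 10, "rx": 0, "ry": 0, "rz": 0.92, "gripper": 0.4},
])

```text
t: 11.72
eef_pos: [0.6698, 0.0384, 0.2636]
ee_rot: [-3.14, 0.002, -2.403]
force: [-0.3, 0.4, -0.0]
width: 0.053
gripper_force: 0.0
```

```bash
cat >> h.py <<'E'
from scipy.spatial.transform import Rotation as Ro
def to(p,yaw=None):
    s=arm.get_state();R=Ro.from_euler('xyz',s['ee_rot']).as_matrix()
    print(s['t'],s['eef_pos'],s['ee_rot'],'shift mm',np.round(R.T@(np.array(p)-s['eef_pos'])*1000,1), 'rz',None if yaw is None else (s['ee_rot'][2]-yaw+np.pi)%(2*np.pi)-np.pi)
E
python3 -c "
from h import *
to([.6745,.0095,.20],-3.047)"
```

```text
11.7167 [0.66980856 0.03843637 0.26360502] [-3.14007160e+00  2.35226131e-03 -2.40336942e+00] shift mm [ 16.2 -24.5  63.6] rz 0.6436305837277119
```

>>> jog_arm([
  {"dx": 6, "dy": -9, "dz": 15, "rx": 0, "ry": 0, "rz": 0.12, "gripper": 0.4},
  {"dx": 11, "dy": -17, "dz": 32, "rx": 0, "ry": 0, "rz": 0.24, "gripper": 0.4},
  {"dx": 15, "dy": -22, "dz": 48, "rx": 0, "ry": 0, "rz": 0.36, "gripper": 0.4},
  {"dx": 16, "dy": -24, "dz": 58, "rx": 0, "ry": 0, "rz": 0.48, "gripper": 0.4},
  {"dx": 16, "dy": -24, "dz": 63, "rx": 0, "ry": 0, "rz": 0.6, "gripper": 0.4},
  {"dx": 16, "dy": -24, "dz": 63, "rx": 0, "ry": 0, "rz": 0.645, "gripper": 0.4},
  {"dx": 16, "dy": -24, "dz": 63, "rx": 0, "ry": 0, "rz": 0.645, "gripper": 0.4},
  {"dx": 16, "dy": -24, "dz": 63, "rx": 0, "ry": 0, "rz": 0.645, "gripper": 0.4},
])

```text
t: 12.38
eef_pos: [0.6735, 0.012, 0.1993]
ee_rot: [-3.141, -0.0, -3.04]
force: [-0.4, 1.1, 0.6]
width: 0.0524
gripper_force: 0.0
```

Run:
```python
from h import *
f=grab('wrist','w9');to([.6745,.0095,.082],-3.047)
P=cloud(f);hsv=cv2.cvtColor(f['frame'],cv2.COLOR_RGB2HSV).astype(int);H,S=hsv[...,0],hsv[...,1];z=P[...,2]
m=((H<6)|(H>174))&(S>150)&(z>.05)&(z<.1)&(abs(P[...,0]-.675)<.05)&(abs(P[...,1]-.01)<.05)
print(m.sum())
if m.sum():
    q=P[m];t=q[q[:,2]>np.percentile(q[:,2],95)-.004];print(q.min(0),q.max(0),(t.min(0)+t.max(0))/2,t.max(0)-t.min(0))
g=(S<60)&(abs(z-.055)<.004)&(abs(P[...,0]-.675)<.05)&(abs(P[...,1]-.01)<.05)
print('  holder',g.sum(),cv2.minAreaRect((P[g][:,:2]*1000).astype(np.float32)) if g.sum() else 0)
```

```text
12.4333 [0.67364313 0.01210729 0.19952534] [-3.14155062e+00 -1.71205748e-05 -3.03960233e+00] shift mm [ -0.6  -2.7 117.5] rz 0.007397667947254494
1004
[ 0.66217964 -0.00164599  0.06099542] [0.68547819 0.02082829 0.08824277] [0.67389476 0.00959115 0.0854714 ] [0.02316687 0.02247428 0.00554275]
  holder 2448 ((674.2980346679688, 9.422529220581055), (45.977420806884766, 46.40641403198242), 82.60065460205078)
```

View pics/w9.png

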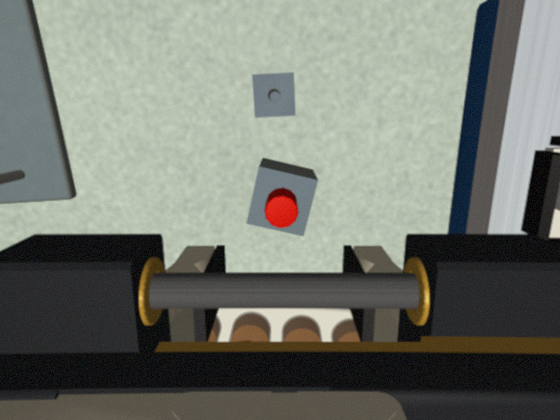

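The pin's red head at (282,208) lies centred between the open fingers. I'll descend and grip.

>>> jog_arm([
  {"dx": -0.5, "dy": -2.5, "dz": 15, "rx": 0, "ry": 0, "rz": 0.007, "gripper": 0.4},
  {"dx": -0.5, "dy": -2.5, "dz": 38, "rx": 0, "ry": 0, "rz": 0.007, "gripper": 0.4},
  {"dx": -0.5, "dy": -2.5, "dz": 62, "rx": 0, "ry": 0, "rz": 0.007, "gripper": 0.4},
  {"dx": -0.5, "dy": -2.5, "dz": 84, "rx": 0, "ry": 0, "rz": 0.007, "gripper": 0.4},
  {"dx": -0.5, "dy": -2.5, "dz": 102, "rx": 0, "ry": 0, "rz": 0.007, "gripper": 0.4},
  {"dx": -0.5, "dy": -2.5, "dz": 113, "rx": 0, "ry": 0, "rz": 0.007, "gripper": 0.4},
  {"dx": -0.5, "dy": -2.5, "dz": 117, "rx": 0, "ry": 0, "rz": 0.007, "gripper": 0.4},
  {"dx": -0.5, "dy": -2.5, "dz": 117, "rx": 0, "ry": 0, "rz": 0.007, "gripper": 0.4},
], force=25)

```text
t: 13.1
eef_pos: [0.6741, 0.0096, 0.0819]
ee_rot: [-3.141, -0.001, -3.048]
force: [-0.7, 0.5, 0.6]
width: 0.0527
gripper_force: 0.0
```

>>> jog_arm([
  {"dx": 0, "dy": 0, "dz": 0, "rx": 0, "ry": 0, "rz": 0, "gripper": 0.6},
  {"dx": 0, "dy": 0, "dz": 0, "rx": 0, "ry": 0, "rz": 0, "gripper": 0.7},
  {"dx": 0, "dy": 0, "dz": 0, "rx": 0, "ry": 0, "rz": 0, "gripper": 0.8},
  {"dx": 0, "dy": 0, "dz": 0, "rx": 0, "ry": 0, "rz": 0, "gripper": 1},
  {"dx": 0, "dy": 0, "dz": 0, "rx": 0, "ry": 0, "rz": 0, "gripper": 1},
  {"dx": 0, "dy": 0, "dz": 0, "rx": 0, "ry": 0, "rz": 0, "gripper": 1},
  {"dx": 0, "dy": 0, "dz": 0, "rx": 0, "ry": 0, "rz": 0, "gripper": 1},
  {"dx": 0, "dy": 0, "dz": 0, "rx": 0, "ry": 0, "rz": 0, "gripper": 1},
])

```text
t: 13.77
eef_pos: [0.6746, 0.0097, 0.0831]
ee_rot: [-3.142, 0.001, -3.049]
force: [-1.4, 1.1, 5.2]
width: 0.0231
gripper_force: 25.0
```

>>> jog_arm([
  {"dx": 0, "dy": 0, "dz": -5, "rx": 0, "ry": 0, "rz": 0, "gripper": 1},
  {"dx": 0, "dy": 0, "dz": -15, "rx": 0, "ry": 0, "rz": 0, "gripper": 1},
  {"dx": 0, "dy": 0, "dz": -30, "rx": 0, "ry": 0, "rz": 0, "gripper": 1},
  {"dx": 0, "dy": 0, "dz": -48, "rx": 0, "ry": 0, "rz": 0, "gripper": 1},
  {"dx": 0, "dy": 0, "dz": -66, "rx": 0, "ry": 0, "rz": 0, "gripper": 1},
  {"dx": 0, "dy": 0, "dz": -82, "rx": 0, "ry": 0, "rz": 0, "gripper": 1},
  {"dx": 0, "dy": 0, "dz": -92, "rx": 0, "ry": 0, "rz": 0, "gripper": 1},
  {"dx": 0, "dy": 0, "dz": -95, "rx": 0, "ry": 0, "rz": 0, "gripper": 1},
])

```text
t: 14.43
eef_pos: [0.6752, 0.0097, 0.18]
ee_rot: [3.141, 0.003, -3.049]
force: [0.6, -0.6, -0.1]
width: 0.0232
gripper_force: 25.0
```

Run:
```python
from h import *
to([.551,.251,.177],-3.047);s=arm.get_state();print(s['force'],s['width'])
grab('side','d10');grab('scene','s10')
for n in('d10','s10'):
    f=load(n);P=cloud(f);hsv=cv2.cvtColor(f['frame'],cv2.COLOR_RGB2HSV).astype(int);H,S=hsv[...,0],hsv[...,1];z=P[...,2]
    m=((H<6)|(H>174))&(S>150)&(z>.1)&(z<.2)&(abs(P[...,0]-.675)<.05)&(abs(P[...,1]-.01)<.05)
    print(n,m.sum(),(P[m].min(0),P[m].max(0)) if m.sum() else 0)
```

```text
14.4333 [0.67524456 0.00972396 0.18003945] [ 3.1412775   0.00325513 -3.04868613] shift mm [101.3 251.8   2.8] rz -0.0016861278075230857
[ 0.64121957 -0.56178121 -0.05856719] 0.023235570976543978
d10 0 0
s10 218 (array([ 0.66573888, -0.00241302,  0.15507767]), array([0.68939911, 0.02277154, 0.18625047]))
```

Pin held. Moving it over the mixer, stopping 40 mm short to measure the hole.

>>> jog_arm([
  {"dx": 14, "dy": 8, "dz": 0, "rx": 0, "ry": 0, "rz": 0, "gripper": 1},
  {"dx": 40, "dy": 28, "dz": 0, "rx": 0, "ry": 0, "rz": 0, "gripper": 1},
  {"dx": 66, "dy": 58, "dz": 0, "rx": 0, "ry": 0, "rz": 0, "gripper": 1},
  {"dx": 86, "dy": 94, "dz": 0, "rx": 0, "ry": 0, "rz": 0, "gripper": 1},
  {"dx": 97, "dy": 132, "dz": 0, "rx": 0, "ry": 0, "rz": 0, "gripper": 1},
  {"dx": 101, "dy": 168, "dz": 0, "rx": 0, "ry": 0, "rz": 0, "gripper": 1},
  {"dx": 101, "dy": 196, "dz": 0, "rx": 0, "ry": 0, "rz": 0, "gripper": 1},
  {"dx": 101, "dy": 212, "dz": 0, "rx": 0, "ry": 0, "rz": 0, "gripper": 1},
])

```text
t: 15.2
eef_pos: [0.553, 0.2139, 0.1765]
ee_rot: [-3.141, -0.001, -3.047]
force: [1.2, -1.0, -0.4]
width: 0.0231
gripper_force: 25.0
```

>>> jog_arm([
  {"dx": 0, "dy": 0, "dz": 0, "rx": 0, "ry": 0, "rz": 0, "gripper": 1},
  {"dx": 0, "dy": 0, "dz": 0, "rx": 0, "ry": 0, "rz": 0, "gripper": 1},
  {"dx": 0, "dy": 0, "dz": 0, "rx": 0, "ry": 0, "rz": 0, "gripper": 1},
  {"dx": 0, "dy": 0, "dz": 0, "rx": 0, "ry": 0, "rz": 0, "gripper": 1},
  {"dx": 0, "dy": 0, "dz": 0, "rx": 0, "ry": 0, "rz": 0, "gripper": 1},
  {"dx": 0, "dy": 0, "dz": 0, "rx": 0, "ry": 0, "rz": 0, "gripper": 1},
  {"dx": 0, "dy": 0, "dz": 0, "rx": 0, "ry": 0, "rz": 0, "gripper": 1},
  {"dx": 0, "dy": 0, "dz": 0, "rx": 0, "ry": 0, "rz": 0, "gripper": 1},
])

```text
t: 15.87
eef_pos: [0.5543, 0.2109, 0.1775]
ee_rot: [3.142, 0.0, -3.05]
force: [-0.1, -0.1, -0.7]
width: 0.0235
gripper_force: 25.0
```

Run:
```python
from tab import *
grab('wrist','w11');tab('w11')
to([.551,.250,.177],-3.047)
f=load('w11');P=cloud(f);hsv=cv2.cvtColor(f['frame'],cv2.COLOR_RGB2HSV).astype(int);H,S,V=hsv[...,0],hsv[...,1],hsv[...,2]
a=cv2.imread('pics/w11.png')[100:340,180:500];cv2.imwrite('pics/c11.png',cv2.resize(a,(800,600)))
```

```text
w11 tab z 0.08853440870085252 ((550.0614013671875, 248.6018829345703), (37.2080192565918, 36.13249588012695), 5.692513942718506)
  hole ((344.16998291015625, 220.95166015625), (21.168113708496094, 24.86366844177246), 66.08325958251953) [0.55071641 0.24814448 0.088     ]
  mixer top z 0.08063462092748755
15.9167 [0.55426185 0.21103292 0.17754481] [ 3.14151684e+00  1.03449028e-04 -3.04931515e+00] shift mm [-0.3 39.1  0.5] rz -0.0023151512146246667
```

View pics/c11.png

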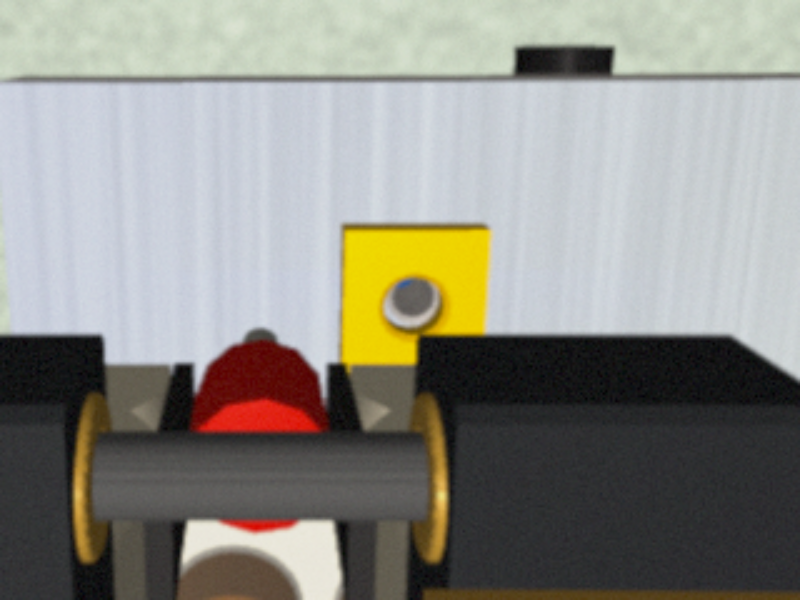

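The crop shows the pin in the fingers with its tip at crop (260,333). The dark mixer hole at crop (413,297) is seen inside the yellow tab hole.

Run:
```python
from h import *
f=load('w11');hsv=cv2.cvtColor(f['frame'],cv2.COLOR_RGB2HSV).astype(int);S,V=hsv[...,1],hsv[...,2]
m=np.zeros(V.shape,np.uint8);m[208:233,332:358]=(V[208:233,332:358]<150)&(S[208:233,332:358]<90)
k,l,sts,ce=cv2.connectedComponentsWithStats(m);i=1+sts[1:,4].argmax();print(sts[i],ce[i])
c=max(cv2.findContours((l==i).astype(np.uint8),0,1)[0],key=len);e=cv2.fitEllipse(c);print(e,ray(f,*e[0],.08),ray(f,345.2,218.8,.08))
print('V',V[218,334:358])
for z in(.1165,.1195,.1225):print('tip',z,ray(f,284.3,233.2,z))
s=arm.get_state();print(s['eef_pos'])
```

```text
[337 211  17  16 199] [344.92462312 218.67839196]
((344.82403564453125, 218.57923889160156), (14.232053756713867, 16.473299026489258), 79.82975006103516) [0.55132626 0.24990131 0.08      ] [0.55145163 0.25016344 0.08      ]
V [195 181 155 121  99  96  98 102  97 101 103 102 102 104  96 100 102  98
 108 145 172 156 168 203]
tip 0.1165 [0.55280511 0.21058536 0.1165    ]
tip 0.1195 [0.55181224 0.21049126 0.1195    ]
tip 0.1225 [0.55081936 0.21039716 0.1225    ]
[0.55426185 0.21103292 0.17754481]
```

>>> jog_arm([
  {"dx": 0, "dy": 6, "dz": 0, "rx": 0, "ry": 0, "rz": 0, "gripper": 1},
  {"dx": 0, "dy": 16, "dz": 0, "rx": 0, "ry": 0, "rz": 0, "gripper": 1},
  {"dx": -0.5, "dy": 26, "dz": 0, "rx": 0, "ry": 0, "rz": 0, "gripper": 1},
  {"dx": -0.5, "dy": 34, "dz": 0, "rx": 0, "ry": 0, "rz": 0, "gripper": 1},
  {"dx": -0.5, "dy": 38, "dz": 5, "rx": 0, "ry": 0, "rz": 0, "gripper": 1},
  {"dx": -0.5, "dy": 39, "dz": 12, "rx": 0, "ry": 0, "rz": 0, "gripper": 1},
  {"dx": -0.5, "dy": 39, "dz": 18, "rx": 0, "ry": 0, "rz": 0, "gripper": 1},
  {"dx": -0.5, "dy": 39, "dz": 20, "rx": 0, "ry": 0, "rz": 0, "gripper": 1},
])

```text
t: 16.58
eef_pos: [0.5502, 0.2498, 0.1556]
ee_rot: [-3.14, -0.002, -3.049]
force: [-0.2, 0.1, -1.1]
width: 0.0234
gripper_force: 25.0
```

>>> jog_arm([
  {"dx": 0, "dy": 0, "dz": 0, "rx": 0, "ry": 0, "rz": 0, "gripper": 1},
  {"dx": 0, "dy": 0, "dz": 0, "rx": 0, "ry": 0, "rz": 0, "gripper": 1},
  {"dx": 0, "dy": 0, "dz": 0, "rx": 0, "ry": 0, "rz": 0, "gripper": 1},
  {"dx": 0, "dy": 0, "dz": 0, "rx": 0, "ry": 0, "rz": 0, "gripper": 1},
  {"dx": 0, "dy": 0, "dz": 0, "rx": 0, "ry": 0, "rz": 0, "gripper": 1},
  {"dx": 0, "dy": 0, "dz": 0, "rx": 0, "ry": 0, "rz": 0, "gripper": 1},
  {"dx": 0, "dy": 0, "dz": 0, "rx": 0, "ry": 0, "rz": 0, "gripper": 1},
  {"dx": 0, "dy": 0, "dz": 0, "rx": 0, "ry": 0, "rz": 0, "gripper": 1},
])

```text
t: 17.25
eef_pos: [0.5511, 0.2503, 0.1576]
ee_rot: [3.141, 0.0, -3.049]
force: [-0.1, 0.1, 0.3]
width: 0.0231
gripper_force: 25.0
```

Run:
```python
from h import *
for i in range(3): grab('wrist','w12'); to([.5513,.2500,.158])
print(arm.get_state()['force'])
```

```text
17.3 [0.55105213 0.25024039 0.15755093] [ 3.14153536e+00  1.06812654e-04 -3.04880660e+00] shift mm [-0.2 -0.3 -0.4] rz None
17.35 [0.55103288 0.25022668 0.15751411] [ 3.14158078e+00  5.01145537e-05 -3.04877465e+00] shift mm [-0.2 -0.3 -0.5] rz None
17.4 [0.55102201 0.25027587 0.15749284] [ 3.14155716e+00  2.45985151e-05 -3.04873273e+00] shift mm [-0.3 -0.3 -0.5] rz None
[ 0.44818712  0.50093273 -1.44888753]
```

>>> jog_arm([
  {"dx": 0, "dy": 0, "dz": 3, "rx": 0, "ry": 0, "rz": 0, "gripper": 1},
  {"dx": 0, "dy": 0, "dz": 7, "rx": 0, "ry": 0, "rz": 0, "gripper": 1},
  {"dx": 0, "dy": 0, "dz": 11, "rx": 0, "ry": 0, "rz": 0, "gripper": 1},
  {"dx": 0, "dy": 0, "dz": 15, "rx": 0, "ry": 0, "rz": 0, "gripper": 1},
  {"dx": 0, "dy": 0, "dz": 18, "rx": 0, "ry": 0, "rz": 0, "gripper": 1},
  {"dx": 0, "dy": 0, "dz": 21, "rx": 0, "ry": 0, "rz": 0, "gripper": 1},
  {"dx": 0, "dy": 0, "dz": 24, "rx": 0, "ry": 0, "rz": 0, "gripper": 1},
  {"dx": 0, "dy": 0, "dz": 24, "rx": 0, "ry": 0, "rz": 0, "gripper": 1},
])

```text
t: 18.07
eef_pos: [0.5507, 0.25, 0.1326]
ee_rot: [-3.141, -0.001, -3.049]
force: [-0.2, 0.2, -0.4]
width: 0.0232
gripper_force: 25.0
```

>>> jog_arm([
  {"dx": 0, "dy": 0, "dz": 2, "rx": 0, "ry": 0, "rz": 0, "gripper": 1},
  {"dx": 0, "dy": 0, "dz": 4, "rx": 0, "ry": 0, "rz": 0, "gripper": 1},
  {"dx": 0, "dy": 0, "dz": 6, "rx": 0, "ry": 0, "rz": 0, "gripper": 1},
  {"dx": 0, "dy": 0, "dz": 8, "rx": 0, "ry": 0, "rz": 0, "gripper": 1},
  {"dx": 0, "dy": 0, "dz": 10, "rx": 0, "ry": 0, "rz": 0, "gripper": 1},
  {"dx": 0, "dy": 0, "dz": 12, "rx": 0, "ry": 0, "rz": 0, "gripper": 1},
  {"dx": 0, "dy": 0, "dz": 14, "rx": 0, "ry": 0, "rz": 0, "gripper": 1},
  {"dx": 0, "dy": 0, "dz": 14, "rx": 0, "ry": 0, "rz": 0, "gripper": 1},
])

```text
t: 18.73
eef_pos: [0.5508, 0.2501, 0.1189]
ee_rot: [-3.141, -0.001, -3.049]
force: [0.2, 0.1, -1.4]
width: 0.0232
gripper_force: 25.0
```

>>> jog_arm([
  {"dx": 0, "dy": 0, "dz": 1, "rx": 0, "ry": 0, "rz": 0, "gripper": 1},
  {"dx": 0, "dy": 0, "dz": 2, "rx": 0, "ry": 0, "rz": 0, "gripper": 1},
  {"dx": 0, "dy": 0, "dz": 3, "rx": 0, "ry": 0, "rz": 0, "gripper": 1},
  {"dx": 0, "dy": 0, "dz": 4, "rx": 0, "ry": 0, "rz": 0, "gripper": 1},
  {"dx": 0, "dy": 0, "dz": 4.5, "rx": 0, "ry": 0, "rz": 0, "gripper": 1},
  {"dx": 0, "dy": 0, "dz": 5, "rx": 0, "ry": 0, "rz": 0, "gripper": 1},
  {"dx": 0, "dy": 0, "dz": 5, "rx": 0, "ry": 0, "rz": 0, "gripper": 1},
  {"dx": 0, "dy": 0, "dz": 5, "rx": 0, "ry": 0, "rz": 0, "gripper": 1},
])

```text
t: 19.4
eef_pos: [0.5511, 0.2503, 0.116]
ee_rot: [3.141, 0.001, -3.048]
force: [-5.1, -1.2, 10.6]
width: 0.0234
gripper_force: 25.0
```

>>> jog_arm([
  {"dx": 0, "dy": 0, "dz": 0.4, "rx": 0, "ry": 0, "rz": 0, "gripper": 1},
  {"dx": 0, "dy": 0, "dz": 0.8, "rx": 0, "ry": 0, "rz": 0, "gripper": 1},
  {"dx": 0, "dy": 0, "dz": 1.2, "rx": 0, "ry": 0, "rz": 0, "gripper": 1},
  {"dx": 0, "dy": 0, "dz": 1.5, "rx": 0, "ry": 0, "rz": 0, "gripper": 1},
  {"dx": 0, "dy": 0, "dz": 1.5, "rx": 0, "ry": 0, "rz": 0, "gripper": 1},
  {"dx": 0, "dy": 0, "dz": 1.5, "rx": 0, "ry": 0, "rz": 0, "gripper": 1},
  {"dx": 0, "dy": 0, "dz": 1.5, "rx": 0, "ry": 0, "rz": 0, "gripper": 1},
  {"dx": 0, "dy": 0, "dz": 1.5, "rx": 0, "ry": 0, "rz": 0, "gripper": 1},
])

```text
t: 20.07
eef_pos: [0.5512, 0.2503, 0.1159]
ee_rot: [3.141, 0.002, -3.048]
force: [-9.1, -2.7, 21.3]
width: 0.0234
gripper_force: 25.0
```

Head contact is probable. I'll release and check.

>>> jog_arm([
  {"dx": 0, "dy": 0, "dz": -1, "rx": 0, "ry": 0, "rz": 0, "gripper": 1},
  {"dx": 0, "dy": 0, "dz": -1.5, "rx": 0, "ry": 0, "rz": 0, "gripper": 0.8},
  {"dx": 0, "dy": 0, "dz": -1.5, "rx": 0, "ry": 0, "rz": 0, "gripper": 0.5},
  {"dx": 0, "dy": 0, "dz": -1.5, "rx": 0, "ry": 0, "rz": 0, "gripper": 0.5},
  {"dx": 0, "dy": 0, "dz": -5, "rx": 0, "ry": 0, "rz": 0, "gripper": 0.5},
  {"dx": 0, "dy": 0, "dz": -25, "rx": 0, "ry": 0, "rz": 0, "gripper": 0.5},
  {"dx": 0, "dy": 0, "dz": -55, "rx": 0, "ry": 0, "rz": 0, "gripper": 0.5},
  {"dx": 0, "dy": 0, "dz": -75, "rx": 0, "ry": 0, "rz": 0, "gripper": 0.5},
])

```text
t: 20.73
eef_pos: [0.5515, 0.2504, 0.1898]
ee_rot: [-3.141, 0.001, -3.048]
force: [0.8, 0.6, 0.7]
width: 0.0438
gripper_force: 0.0
```

Run:
```python
from tab import *
to([.5,.25,.3])
for n,s in(('wrist','w13'),('side','d13'),('scene','s13')):
    f=grab(n,s);tab(s)
    P=cloud(f);hsv=cv2.cvtColor(f['frame'],cv2.COLOR_RGB2HSV).astype(int);H,S=hsv[...,0],hsv[...,1];z=P[...,2]
    m=((H<6)|(H>174))&(S>150)&(z>.08)&(z<.16)&(abs(P[...,0]-.551)<.04)&(abs(P[...,1]-.25)<.04)
    if m.sum()>5:
        q=P[m];zt=np.percentile(q[:,2],90);t=q[q[:,2]>zt-.004];print('  pin',m.sum(),q.min(0),q.max(0),'top',zt,(t.min(0)+t.max(0))/2)
a=cv2.imread('pics/s13.png')[190:350,300:480];b=cv2.imread('pics/d13.png')[220:380,140:320]
cv2.imwrite('pics/c13.png',cv2.resize(np.hstack([a,b]),(800,356),interpolation=2))
```

```text
20.7333 [0.55149415 0.25036058 0.18983943] [-3.14139788e+00  7.70478868e-04 -3.04841749e+00] shift mm [  51.2    4.4 -110.2] rz None
w13 tab z 0.08868695540102414 ((561.3369750976562, 250.13345336914062), (59.77214813232422, 36.0968132019043), 5.970580577850342)
  hole ((283.61676025390625, 224.59361267089844), (41.149532318115234, 49.18523406982422), 179.4257354736328) [0.5576675  0.25026296 0.088     ]
  mixer top z 0.0806882637762636
  pin 1327 [0.53831656 0.2387214  0.09881557] [0.56112981 0.26046405 0.12050287] top 0.11934354338641973 [0.5499293  0.24959272 0.11792326]
d13 tab z 0.08559966153575028 ((567.8548583984375, 257.0778503417969), (71.5116958618164, 58.93144989013672), 5.3229498863220215)
  mixer top z 0.07825673915834244
  pin 208 [0.53907553 0.24124341 0.09237732] [0.55956893 0.26292154 0.11890223] top 0.11725265679593588 [0.54933636 0.25150843 0.11611969]
s13 tab z 0.08958840903666826 ((549.5988159179688, 234.66282653808594), (27.799442291259766, 6.086703777313232), 5.810337543487549)
  mixer top z 0.08086422261482885
  pin 173 [0.54444059 0.23905636 0.09273095] [0.56597448 0.26035091 0.12170298] top 0.12017933968892862 [0.55520753 0.24988409 0.11895589]
```

View pics/c13.png

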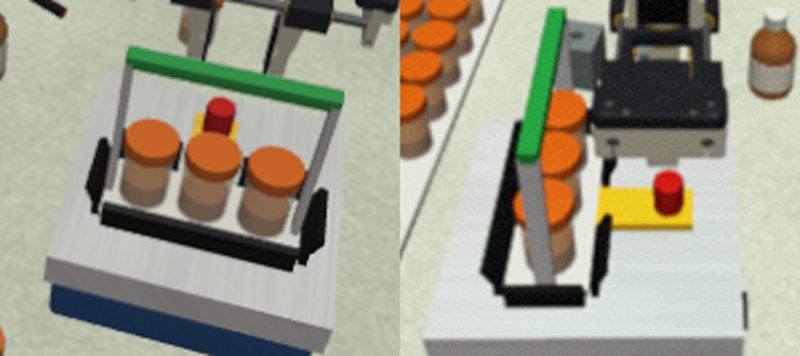

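Head tops stand 30.6 to 31.3 mm above the tab, against a 30 mm head, so the pin is home. The carrier is level in the nest, the bottle is undisturbed and the gripper is clear.

```bash
python3 -c "
from station import arm
print(arm.job_done())"
```

```text
the job is handed in; nothing more can be done
None
```

The job is handed in, with no verdict shown: by my last camera measurements the carrier is seated and released in the mixer nest, the lock pin is home through the tab, and the amber bottle stands where it was.

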